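Refit the front gate of the topping bin and bolt it

ROBOT

A 6-joint arm with a two-finger parallel gripper is mounted at the origin on the work surface. World frame = base frame: x ahead of the robot, y to its left, z up, the work surface at z = 0. Lengths are in m, angles in rad, forces in N, time in s.
With the tool pointing down it reaches from about 0.275 to 0.825 m from the base axis. Payload 4.9 kg.
Tool frame: the origin (TCP) lies midway between the tips of the shut fingers; the grasp point (between the pads) lies 19 mm behind it (bot.grip_depth is the distance from the TCP to the grasp point, in m); y points along the fingers, x is the direction in which the jaws open and shut, and the axes are right-handed (so a half turn about y gives the same grasp; the last joint's range is limited). The gripper opens to 85 mm and grips with 20 to 120 N. Pads are 22 mm wide; open, the fingers measure 114 mm over their backs; the gripper's body (76 mm by 85 mm) begins 54 mm behind the grasp point. The pads swing forward as they close: fully open they stand 13 mm farther back than shut.
Start: joints at [-1.274, 0.326, -0.193, 1.052, 0, 1.437], TCP at [0.23, -0.5, 0.231] pointing down, gripper open.
Joint ranges: [-2.65, 2.65], [-0.97, 1.79], [-1.3, 1.35], [-1.93, 2.1], [-1.47, 1.37], [-3.14, 3.14]. Speed limits (rad/s): [2.57, 2.57, 3.14, 3.14, 3.14, 3.14].

INTERFACE

Orientations are given as a unit quaternion [w, x, y, z].
In Python, from cell import bot gives the robot as it stands. Calls block until the motion is done:
- bot.move_pose(position, orientation): joint-space move of the TCP to a pose.
- bot.move_linear(position, speed=0.15, rotation=None, until_force=None): straight line of the TCP; rotation=None keeps the orientation; speed is the mean speed in m/s. With until_force (N) it stops when the force on the tool has changed by that much, and returns True; else False.
- bot.goto_joints(angles): joint-space move.
- bot.set_gripper(opening, grasp_force=None): opening from 0.0 (shut) to 1.0 (fully open); grasp_force is the grip in N (None keeps the last); returns when the fingers have stopped.
- bot.wait(seconds).
- bot.solve_ik(position, orientation): joint angles nearest the present ones, or None.
- bot.camera(name): name is "scene" or "top" or "wrist"; returns the picture (420x560x3 uint8, red, green, blue); there is no depth.
- bot.calibration(name): a dict with "mtx" (3x3 intrinsics, pixels), "k1" (the pictures are not rectified: a ray, as slopes to the right and down, at radius r is drawn at 1 + k1 r^2 times it, then the intrinsics apply), "extrinsics" (4x4, takes a point from world to camera coordinates); the wrist camera has in their place "hand_eye" (4x4, takes a point from camera to tool coordinates, whose origin is the TCP and whose axes are the tool frame's). Camera axes: x right, y down, z forward; pixel columns grow to the right and rows downward; lengths in m; the calibration is good to about 2 mm. A picture is of the moment at which its call begins: read the wrist's pose just before it. calibration takes no time and is no camera call.
A pose or a line that the arm cannot do raises bot.PlanningError and nothing moves.
- bot.close_job(): hands the job in, once; it reports no verdict.
Trained networks look in the newest picture that a camera, given by its name, has taken for a name from the list of things; names that differ only in an ending like _2 or _b are one class to them, and where a whole thing is asked for, a point or a joint stands for the part that bears it (a point fixed in the world has none). Each returns a list of dicts, best first, with "confidence" (0 to 1); they miss things now and then, are a little off and sometimes report something else, mostly with a low value. They report only what shows in the picture. A call takes as long as a camera call. They do not tell look-alikes from the thing itself.
- bot.search_frame(camera, thing): "bbox" ([left, top, width, height] in pixels, round what is visible of it).
Readings, each from a call of its own:
- bot.read_clock(): time.
- bot.read_joint_positions(): joint angles.
- bot.read_joint_vel(): joint speeds.
- bot.read_joint_efforts(): joint torques, N m.
- bot.read_position(): TCP position.
- bot.read_tool_rot(): TCP orientation.
- bot.read_ft_force(): force on the tool from outside, world axes, zero at the start.
- bot.read_moment(): the same for the moment, N m.
- bot.read_gripper_width(): opening from 0.0 (shut) to 1.0 (fully open).
Only numpy, scipy, OpenCV 4.12 (cv2) and the standard library are available. Lean on these libraries where they do the work, as an engineer would, in place of code of your own. Each camera call takes 0.05 s, during which the arm holds its last target.

TASK

Take the white gate, the solid plate with a single grip tab in the middle of its upper edge, out of the drying rack and slide it tab up down into the guide slot in the open front of the steel topping bin until it is fully home, lowering it rather than letting it drop. Then push the bin's bolt fully across over the gate's shoulder, and let go of everything. Leave the other two plates in the rack and the things on the table where they are.

Things in the scene. Friction and masses are not known exactly. Their poses are not given: they have to be found in the camera images.
- gate_center (a point): The gate: flat white plastic plate 10 mm thick, 0.16 kg: a solid 130 wide x 100 tall rectangle with one grip tab (50 wide x 45 tall x 10 mm) in the middle of its upper edge, 145 mm tall in all; both faces alike. Starts upright in the rack. This point is at half its height, 72.5 mm above its lower edge, 50 mm below the tab's centre; z up, y along the width, x through the thickness.
- window_plate_center (a point): Another white plastic plate in the rack, 130 x 145 x 10 mm, with a window and an ear at each upper corner, no tab in the middle. It stays in the rack. Point at its centre, axes as for the gate.
- short_board_center (a point): Plain white plastic board in the rack, 130 wide x 92 tall x 10 mm, no tab. It stays in the rack. Point at its centre, axes as for the gate.
- rack: Drying rack, fixed: aluminium base 240 x 150 x 12 mm with three places 70 mm apart along its x (-70, 0, +70 mm), each 16 mm wide between two wire hoops that reach 70 mm above the table. Plates stand on the base, width along the rack's y, and come straight up. Which plate is where varies. Origin: centre of the underside.
- bin: Steel topping bin, fixed, 156 mm wide, walls 115 mm high, open in front; its slot is at the front. Origin on the table under the slot's middle; x to the back of the bin (it reaches 175 mm that way), y along the slot, z up. The bolt's bracket stands out to 136 mm at the -y side, 135 mm high.
- slot_bottom (a point): Middle of the floor of the bin's slot, 20 mm above the table; y along the slot, x through it, z up. Slot open above, 134 mm long, 13 mm wide; guides hold only the outer 14 mm of the gate's side edges and reach 80 mm above this floor, flared lips up to 91 mm. Gate fully home: its centre 72.5 mm, its shoulders (beside the tab) 100 mm above this point.
- bolt_knob (a point): Mid-height of the upright black knob (20 mm across, 34 mm tall) on the bin's sliding bolt, 133 mm above the slot's floor. On the slot's line at its -y end: 117 mm from the slot's middle with the bolt withdrawn, 72 mm fully across. Slide or push it along the slot's +y. Axes as the slot's.
- bolt (a joint): Travel of the bolt (m): 0 withdrawn, 0.045 fully across at its end stop; moves along the slot's +y with 2 N of friction and stays where left. Starts at 0 to 0.012. Its bar (15 wide x 12 high, underside 104 mm above the slot's floor) passes 4 mm over the shoulder of a gate that is home and ends 30 mm in over it; a gate not home blocks it.
- jar: Bystander: steel-lidded jar, 58 mm across, 90 mm tall. Origin: centre of its underside.
- palette_knife: Bystander: palette knife, 220 mm long, lying on the table near the robot. Origin: underside.
- tub: Bystander: white tub 110 mm across, 130 mm tall. Origin: centre of its underside.
There are look-alikes about, which are no part of the job. What is shaped like the part that bears gate_center but green or turquoise is not meant.

How it is judged:
On the way, in this order (a step that is already met when the one before it is completed fails the run):
1. the gate is fully down in the bin's slot (within 4 mm), the bolt still withdrawn (z of gate_center in the frame of slot_bottom between 0.0685 and 0.0765 m and x of gate_center in the frame of slot_bottom between -0.006 and 0.006 m and y of gate_center in the frame of slot_bottom between -0.006 and 0.006 m and angle between gate_center's own z axis and vertical below 0.08 rad and value of joint bolt below 0.02 m), for 0.2 s.
2. the bolt is pushed across over the gate (z of gate_center in the frame of slot_bottom between 0.0685 and 0.0765 m and x of gate_center in the frame of slot_bottom between -0.006 and 0.006 m and y of gate_center in the frame of slot_bottom between -0.006 and 0.006 m and angle between gate_center's own z axis and vertical below 0.08 rad and value of joint bolt above 0.038 m), for 0.2 s.
At the end, for the whole second after the job is handed in: The gate stands tab up in the bin's slot, its centre within 4 mm of the home height and within 6 mm of the slot's middle along and across it, upright within 0.08 rad; the bolt is at least 38 of its 45 mm across; gate at rest and let go (all of step 2 and linear speed of gate below 0.02 m/s); the robot touches nothing.
It fails at once if the gate is dropped or rammed: over 0.5 m/s while within 100 mm of its home place (horizontal distance between gate_center and slot_bottom below 0.03 m and z of gate_center in the frame of slot_bottom below 0.17 m and linear speed of gate above 0.5 m/s).
It fails at once if one of the other two plates in the rack is moved by more than 30 mm (distance of any of window_plate_center, short_board_center from where it was at the start of the episode above 0.03 m).
It fails at once if a bystander on the table is moved by more than 30 mm (distance of any of jar, palette_knife, tub from where it was at the start of the episode above 0.03 m).
It also fails if it takes over 61 s, if anything falls off the work surface, if the arm or the gripper's body presses on something with over 40 N, if the wrist force passes 120 N, or if a joint passes its speed limit or range.

## Working session

There is one attempt and no reset: what is moved stays moved. The work goes in short steps, each a Python script; the robot and the scene stay as the last script left them, time stands still between calls to the robot, and variables do not carry over. Pictures are saved under pics/ and viewed, and the job is handed in when it is done.

```bash
ls; mkdir -p pics
python3 - <<'E'
from cell import bot
import cv2
for c in ["scene","top","wrist"]:
    im=bot.camera(c); cv2.imwrite(f"pics/{c}0.png",im[:,:,::-1])
    print(c,bot.calibration(c))
    for t in ["gate_center","window_plate_center","short_board_center","rack","bin","bolt_knob","jar","tub","palette_knife"]:
        r=bot.search_frame(c,t); print(t,[(d['bbox'],round(d['confidence'],2)) for d in r[:4]])
print(bot.read_clock(),bot.read_position(),bot.read_tool_rot())
E
```

```text
pics
scene {'mtx': array([[468.52211155,   0.        , 281.29848777],
       [  0.        , 468.52211155, 208.54290608],
       [  0.        ,   0.        ,   1.        ]]), 'k1': -0.15659483685901074, 'extrinsics': array([[-0.28788952,  0.95765264, -0.00458686,  0.32731241],
       [ 0.73480543,  0.21782053, -0.64235131, -0.29809999],
       [-0.61415031, -0.18829666, -0.76639661,  1.78311671],
       [ 0.        ,  0.        ,  0.        ,  1.        ]])}
gate_center [([414.1, 168.2, 31.8, 38.7], 0.9), ([383.7, 244.8, 56.5, 34.8], 0.78), ([305.5, 232.1, 20.2, 56.9], 0.75), ([394.5, 307.1, 33.8, 50.0], 0.67)]
window_plate_center [([383.7, 204.8, 50.2, 33.6], 0.78)]
short_board_center [([384.5, 237.0, 52.9, 19.8], 0.61)]
rack [([375.9, 220.0, 56.7, 74.0], 0.88)]
bin [([211.5, 160.3, 82.1, 98.8], 0.82)]
bolt_knob []
jar [([325.1, 170.9, 13.2, 37.3], 0.67)]
tub [([153.2, 148.6, 33.3, 52.5], 0.66), ([212.1, 156.7, 80.5, 100.2], 0.44)]
palette_knife [([257.8, 166.7, 51.1, 28.9], 0.77)]
top {'mtx': array([[501.63829203,   0.        , 286.57166574],
       [  0.        , 501.63829203, 215.
[... 1103 characters left out ...]
        ]]), 'k1': -0.07058038976283579, 'hand_eye': array([[ 9.99999696e-01, -5.97213197e-04, -5.00423941e-04,
        -7.70716650e-04],
       [ 3.11198205e-04, -2.82673855e-01,  9.59216032e-01,
        -1.42070785e-01],
       [-7.14313237e-04, -9.59215896e-01, -2.82673583e-01,
         7.13891675e-02],
       [ 0.00000000e+00,  0.00000000e+00,  0.00000000e+00,
         1.00000000e+00]])}
gate_center []
window_plate_center []
short_board_center []
rack []
bin []
bolt_knob []
jar [([414.4, 0.0, 144.0, 48.2], 0.48)]
tub [([415.1, 2.6, 144.4, 45.0], 0.7)]
palette_knife [([0.0, 1.6, 51.9, 27.4], 0.94)]
1.5 [ 0.22966626 -0.49975602  0.23127206] [ 0.59530902 -0.59530132  0.38160379 -0.38157838]
```

Run:
```python
import cv2
a=cv2.imread("pics/scene0.png"); cv2.imwrite("pics/scene0c.png",cv2.resize(a[130:370,140:460],None,fx=2.5,fy=2.5,interpolation=cv2.INTER_CUBIC))
a=cv2.imread("pics/top0.png"); cv2.imwrite("pics/top0c.png",cv2.resize(a[110:320,140:440],None,fx=2.6,fy=2.6,interpolation=cv2.INTER_CUBIC))
```

```text
(no output)
```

View pics/scene0c.png

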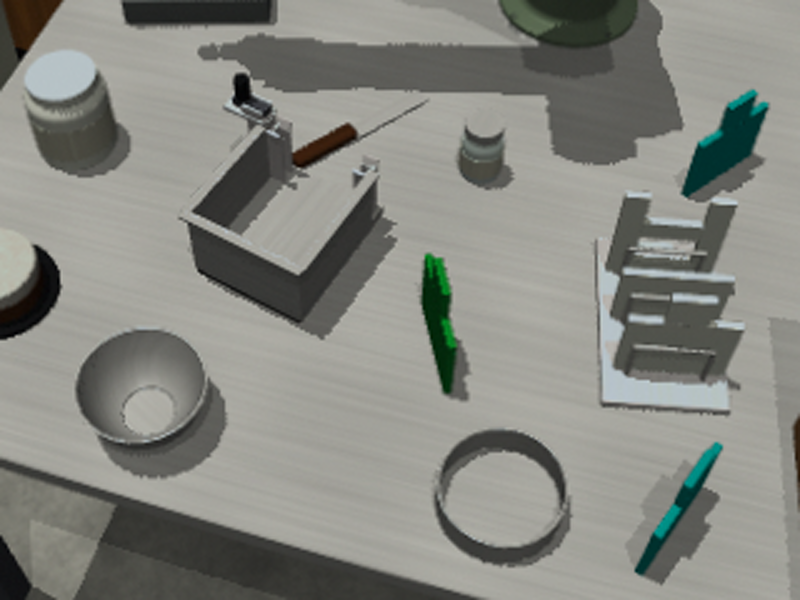

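View pics/top0c.png

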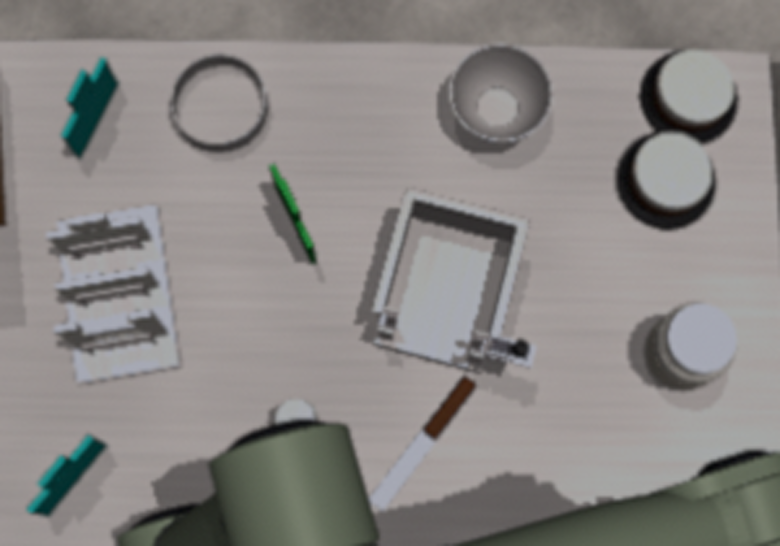

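View pics/scene0.png

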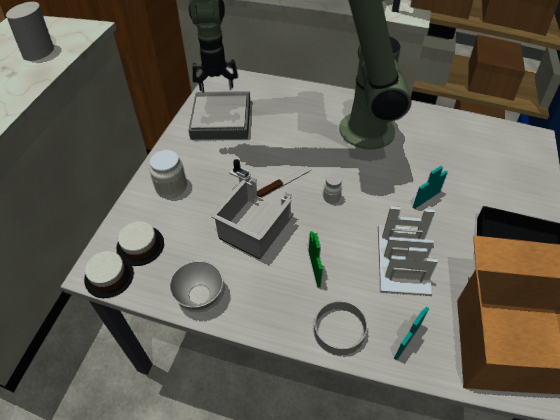

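```bash
cat > h.py <<'E'
from cell import bot
import numpy as np, cv2
from scipy.spatial.transform import Rotation as R
def q2R(q): return R.from_quat([q[1],q[2],q[3],q[0]])
def R2q(r):
    x,y,z,w=r.as_quat(); return [w,x,y,z]
def toolR(yaw):
    """tool y down; tool x (jaw dir) along world heading yaw"""
    x=np.array([np.cos(yaw),np.sin(yaw),0]); y=np.array([0,0,-1.]); z=np.cross(x,y)
    return R.from_matrix(np.column_stack([x,y,z]))
def camE(name,pose=None):
    c=bot.calibration(name)
    if name!='wrist': return c,np.array(c['extrinsics'])
    p,q=pose; T=np.eye(4);T[:3,:3]=q2R(q).as_matrix();T[:3,3]=p
    return c,np.linalg.inv(T@np.array(c['hand_eye']))
def project(P,c,E):
    P=np.atleast_2d(P); X=P@E[:3,:3].T+E[:3,3]; s=X[:,:2]/X[:,2:]
    s=s*(1+c['k1']*(s**2).sum(1,keepdims=True)); m=c['mtx']
    return np.column_stack([s[:,0]*m[0,0]+m[0,2],s[:,1]*m[1,1]+m[1,2]])
def ray(px,c,E):
    px=np.atleast_2d(np.array(px,float)); m=c['mtx']
    s=np.column_stack([(px[:,0]-m[0,2])/m[0,0],(px[:,1]-m[1,2])/m[1,1]]); u=s.copy()
    for _ in range(20): u=s/(1+c['k1']*(u**2).sum(1,keepdims=True))
    d=np.column_stack([u,np.ones(len(u))])@E[:3,:3]
    o=-E[:3,:3].T@E[:3,3]; return o,d
def onz(px,z,c,E):
    o,d=ray(px,c,E); return o+d*((z-o[2])/d[:,2:])
def snap(name,fn,x0=0,y0=0,w=560,h=420,f=1):
    p=bot.read_position();q=bot.read_tool_rot()
    im=bot.camera(name); np.savez('pics/'+fn+'.npz',im=im,p=p,q=q)
    cv2.imwrite('pics/'+fn+'.png',im[:,:,::-1]); return im,(p,q)
E
python3 - <<'E'
from h import *
c,E=camE('top')
f=lambda pts,z:np.round(onz(np.array(pts)/2.6+[140,110],z,c,E),3)
print('rack',f([(155,205),(180,368),(78,383),(58,220)],.012))
print('gate tab',f([(100,221)],.157))
print('bin top corners BL,BR,FL,FR',f([(408,190),(526,218),(376,342),(488,365)],.115))
print('knob',f([(518,347)],.165)); print('jar',f([(296,410)],.09),'tub',f([(700,335)],.13))
print('green',f([(293,213)],.05),'knife',f([(370,500),(470,380)],.0))
c,E=camE('scene')
f=lambda pts,z:np.round(onz(np.array(pts)/2.5+[140,130],z,c,E),3)
print('rack',f([(598,238),(603,404),(728,411)],.012)); print('knob',f([(242,75)],.17))
print('binBL BR',f([(298,271),(182,215)],.115))
E
```

```text
rack [[0.685 0.159 0.012]
 [0.449 0.111 0.012]
 [0.425 0.255 0.012]
 [0.661 0.3   0.012]]
gate tab [[0.622 0.206 0.157]]
bin top corners BL,BR,FL,FR [[ 0.683 -0.203  0.115]
 [ 0.646 -0.363  0.115]
 [ 0.473 -0.163  0.115]
 [ 0.445 -0.311  0.115]]
knob [[ 0.461 -0.346  0.165]]
jar [[ 0.384 -0.058  0.09 ]] tub [[ 0.486 -0.592  0.13 ]]
green [[ 0.666 -0.043  0.05 ]] knife [[ 0.272 -0.158  0.   ]
 [ 0.441 -0.295  0.   ]]
rack [[0.453 0.118 0.012]
 [0.69  0.163 0.012]
 [0.66  0.305 0.012]]
knob [[ 0.454 -0.348  0.17 ]]
binBL BR [[ 0.68  -0.202  0.115]
 [ 0.642 -0.358  0.115]]
```

Run:
```python
from h import *
print(q2R(bot.read_tool_rot()).as_matrix().round(2))
for nm,p,yaws in [('bin',[.46,-.235,.32],[-.21,np.pi-.21]),('bin',[.46,-.235,.32],[-.21-np.pi/2,np.pi/2-.21]),('knob',[.45,-.37,.15],[-.21,np.pi-.21,np.pi/2-.21,-np.pi/2-.21]),('gate',[.625,.22,.30],[.2,.2+np.pi]),('gate',[.625,.22,.12],[.2,.2+np.pi])]:
    for y in yaws:
        s=bot.solve_ik(p,R2q(toolR(y))); print(nm,round(y,2),None if s is None else np.round(s,2))
```

```text
[[ 0.42 -0.    0.91]
 [-0.91  0.    0.42]
 [-0.   -1.   -0.  ]]
bin -0.21 [-0.62  0.22 -0.11  1.24  0.    1.17]
bin 2.93 [-0.62  0.22 -0.11  1.24  0.   -1.98]
bin -1.78 [-0.62  0.22 -0.11  1.24  0.    2.74]
bin 1.36 [-0.62  0.22 -0.11  1.24  0.   -0.41]
knob -0.21 [-0.81  0.45 -0.22  0.9   0.    0.97]
knob 2.93 [-0.81  0.45 -0.22  0.9   0.   -2.18]
knob 1.36 [-0.81  0.45 -0.22  0.9   0.   -0.6 ]
knob -1.78 [-0.81  0.45 -0.22  0.9   0.    2.54]
gate 0.2 [0.23 0.52 0.28 1.33 0.   1.6 ]
gate 3.34 [ 0.23  0.52  0.28  1.33  0.   -1.54]
gate 0.2 [ 0.23  0.62 -0.02  0.93  0.    1.6 ]
gate 3.34 [ 0.23  0.62 -0.02  0.93  0.   -1.54]
```

Run:
```python
from h import *
bot.move_pose([.46,-.26,.33],R2q(toolR(-.21)))
im,po=snap('wrist','binw')
for t in ['bolt_knob','bin']: print(t,[(d['bbox'],d['confidence']) for d in bot.search_frame('wrist',t)])
bot.move_pose([.615,.215,.31],R2q(toolR(.2)))
im,po=snap('wrist','rackw')
for t in ['gate_center','window_plate_center','short_board_center']: print(t,[(d['bbox'],d['confidence']) for d in bot.search_frame('wrist',t)])
print(bot.read_clock())
```

```text
bolt_knob [([297.0, 224.0, 19.9, 55.0], 0.68)]
bin [([284.4, 66.9, 199.9, 212.7], 0.58)]
gate_center [([0.0, 45.8, 86.6, 85.0], 0.96), ([284.4, 101.6, 19.8, 129.5], 0.75), ([394.1, 135.5, 123.5, 75.3], 0.58), ([236.4, 317.8, 91.8, 53.0], 0.55)]
window_plate_center [([133.1, 108.0, 58.1, 137.2], 0.61)]
short_board_center [([221.4, 105.2, 19.2, 125.3], 0.71), ([59.9, 289.4, 57.8, 42.6], 0.59)]
4.975
```

View pics/binw.png

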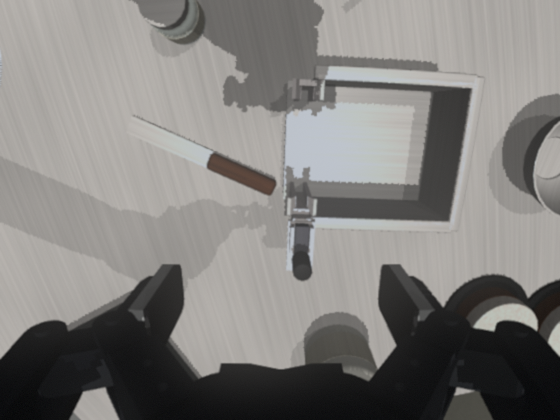

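View pics/rackw.png

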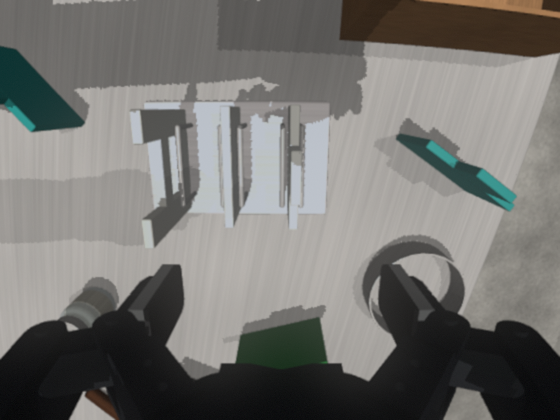

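Run:
```python
import cv2
a=cv2.imread("pics/rackw.png"); cv2.imwrite("pics/rackwc.png",cv2.resize(a[90:240,200:350],None,fx=4,fy=4,interpolation=cv2.INTER_CUBIC))
a=cv2.imread("pics/binw.png"); cv2.imwrite("pics/binwc.png",cv2.resize(a[60:285,270:370],None,fx=2.66,fy=2.66,interpolation=cv2.INTER_CUBIC))
```

```text
(no output)
```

View pics/rackwc.png

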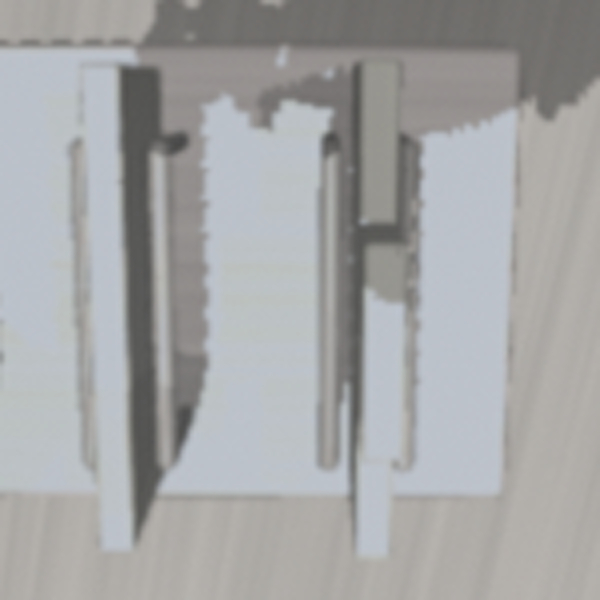

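View pics/binwc.png

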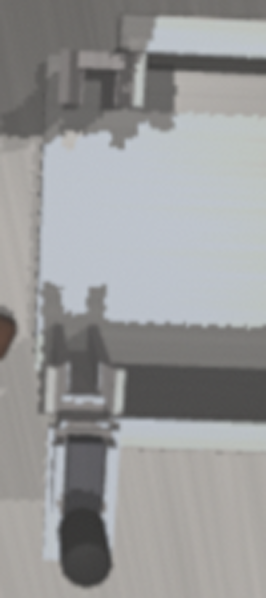

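Run:
```python
from h import *
import cv2
d=np.load('pics/rackw.npz'); c,E=camE('wrist',(d['p'],d['q']))
f=lambda pts,z:onz((np.array(pts)+.5)/4-.5+[200,90],z,c,E)
t=f([(384,243),(375.5,457)],.157); s=f([(381,62),(373.5,555)],.112)
b=f([(519,47),(500,494)],.012)
for a in (t,s,b): print(a.round(4).tolist(),np.linalg.norm(a[1]-a[0]),a.mean(0).round(4),'yaw',np.arctan2(*(a[0]-a[1])[[0,1]])*-1)
d=np.load('pics/binw.npz')
a=cv2.imread('pics/binw.png')
x=cv2.resize(a[70:115,280:340],None,fx=8,fy=8,interpolation=cv2.INTER_CUBIC)
y=cv2.resize(a[180:290,280:340],None,fx=5,fy=5,interpolation=cv2.INTER_CUBIC)
o=np.zeros((560,800,3),np.uint8); o[:x.shape[0],:x.shape[1]]=x; o[:y.shape[0],490:490+y.shape[1]]=y
cv2.imwrite('pics/binz.png',o)
```

```text
[[0.6199, 0.2537, 0.157], [0.6281, 0.2057, 0.157]] 0.048632591800855156 [0.624  0.2297 0.157 ] yaw 0.16960976420247378
[[0.6131, 0.2919, 0.112], [0.6375, 0.1668, 0.112]] 0.12745991862437916 [0.6253 0.2293 0.112 ] yaw 0.19294540508412378
[[0.6586, 0.3071, 0.012], [0.6866, 0.1623, 0.012]] 0.14745334554486197 [0.6726 0.2347 0.012 ] yaw 0.1911973525318511
```

View pics/binz.png

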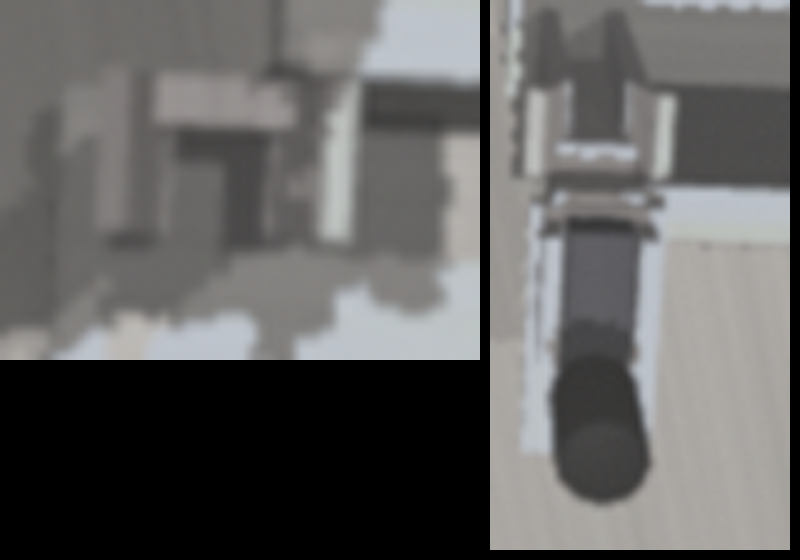

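Run:
```python
from h import *
d=np.load('pics/binw.npz'); c,E=camE('wrist',(d['p'],d['q']))
inn=onz([[308.4-.4,99.5],[302.4-.4,197.6]],.111,c,E); print(inn,np.linalg.norm(inn[0]-inn[1]))
k=onz([[302.2,272]],.170,c,E)[0];print('knob',k)
y=inn[0]-inn[1]; print('yaw',np.arctan2(-y[0],y[1]),'mid',inn.mean(0))
u=(inn[0]-k)[:2]; print('yaw from knob->+y lip',np.arctan2(-u[0],u[1]), 'knob-mid',np.linalg.norm((inn.mean(0)-k)[:2]))
# lip z=.111 corners of bin back in the image: (485,75),(462,232) z .115
b=onz([[482,75],[461,231]],.115,c,E); print(b,np.linalg.norm(b[0]-b[1])); y=b[0]-b[1]; print('yaw',np.arctan2(-y[0],y[1]))
```

```text
[[ 0.50365201 -0.18531312  0.111     ]
 [ 0.47727389 -0.28649695  0.111     ]] 0.1045656366759156
knob [ 0.46222205 -0.34575012  0.17      ]
yaw -0.25501897432893234 mid [ 0.49046295 -0.23590503  0.111     ]
yaw from knob->+y lip -0.25271122294746146 knob-mid 0.1134173371842793
[[ 0.68420214 -0.19637131  0.115     ]
 [ 0.64977278 -0.36311517  0.115     ]] 0.17026126009668588
yaw -0.20361902305384175
```

Run:
```python
from h import *
q=R2q(toolR(.19)); g=[.6245,.2295]
bot.set_gripper(.6,40)
bot.move_pose(g+[.19],q)
snap('wrist','pre')
bot.move_linear(g+[.1155],.12)
bot.set_gripper(0.0,40)
print('w',bot.read_gripper_width()*85)
bot.move_linear(g+[.33],.15)
print('w',bot.read_gripper_width()*85,bot.read_ft_force(),bot.read_clock())
snap('wrist','held'); snap('scene','held_s')
```

```text
w 9.56305101345661
w 9.202654741943874 [ 0.53426416 -0.10582194 -2.55376782] 8.8
```

View pics/held.png

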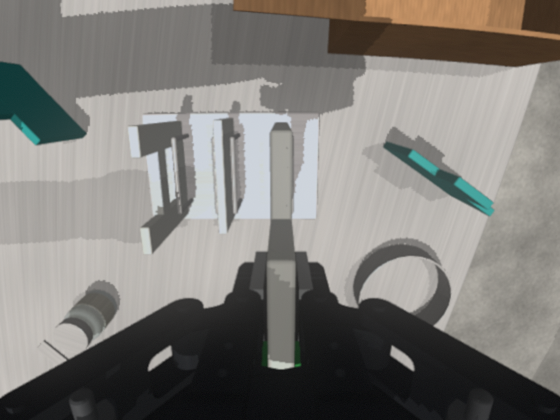

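View pics/held_s.png

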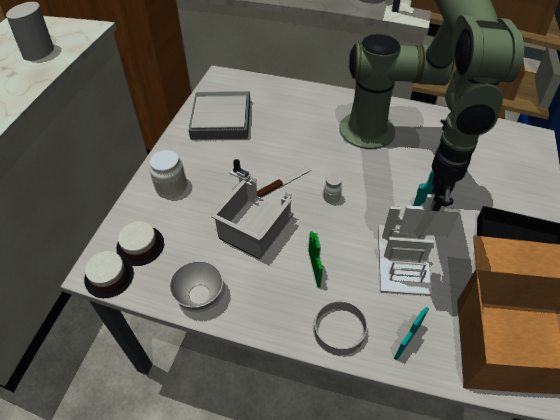

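Run:
```python
from h import *
import cv2
c=bot.calibration('wrist'); E=np.linalg.inv(c['hand_eye'])
P=[(sx*.005,.0035,.065) for sx in(-1,1)]+[(sx*.005,.0035,.025) for sx in(-1,1)]+[(sx*.005,-.0415,.025) for sx in(-1,1)]+[(sx*.005,-.0415,-.025) for sx in(-1,1)]+[(sx*.005,.1035,.065) for sx in(-1,1)]
px=project(P,c,E); print(px.round(1))
a=cv2.imread('pics/held.png'); f=3
x=cv2.resize(a[110:380,200:360],None,fx=f,fy=f,interpolation=cv2.INTER_CUBIC)
y=x.copy()
for u,v in px: cv2.circle(y,(int((u+.5-200)*f),int((v+.5-110)*f)),3,(0,0,255),1)
o=np.hstack([x,y])[:800]; o=cv2.resize(o,None,fx=.73,fy=.73); cv2.imwrite('pics/heldz.png',o)
```

```text
[[270.7 128.4]
 [294.3 128.4]
 [271.5 218.1]
 [293.4 218.1]
 [267.9 260.8]
 [298.4 260.8]
 [269.7 381.1]
 [296.2 381.1]
 [274.7 120.9]
 [288.7 120.9]]
```

View pics/heldz.png

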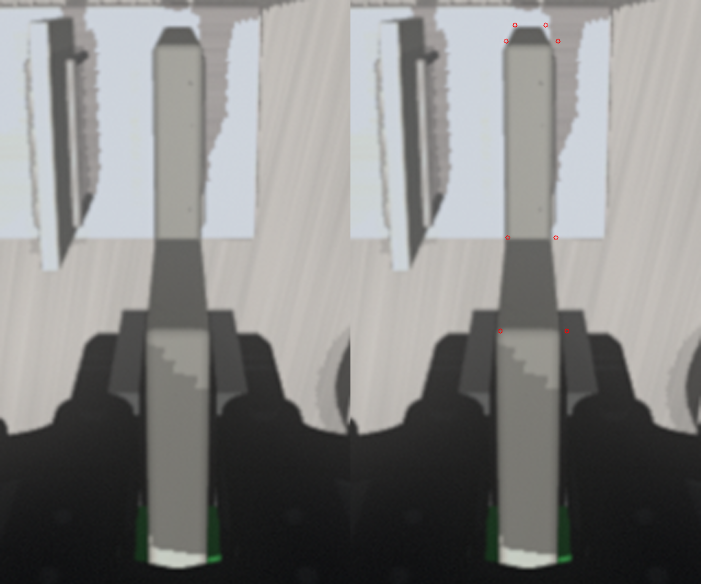

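Run:
```python
from h import *
r=toolR(-.22); q=R2q(r); m=np.array([.490,-.236]); ux=np.array([np.cos(-.22),np.sin(-.22)])
bot.move_pose([*(m+.065*ux),.30],q)
bot.move_linear([*(m+.065*ux),.26],.15)
snap('wrist','sB')
bot.move_linear([*(m+.065*ux),.30],.2)
bot.move_linear([*(m-.06*ux),.30],.2)
bot.move_linear([*(m-.06*ux),.225],.15)
snap('wrist','sA')
print(bot.read_clock())
import cv2
for n,x0 in (('sA',270),('sB',60)):
    a=cv2.imread(f'pics/{n}.png'); cv2.imwrite(f'pics/{n}c.png',cv2.resize(a[0:300,x0:x0+200],None,fx=2,fy=2,interpolation=cv2.INTER_CUBIC))
```

```text
12.9583
```

View pics/sA.png

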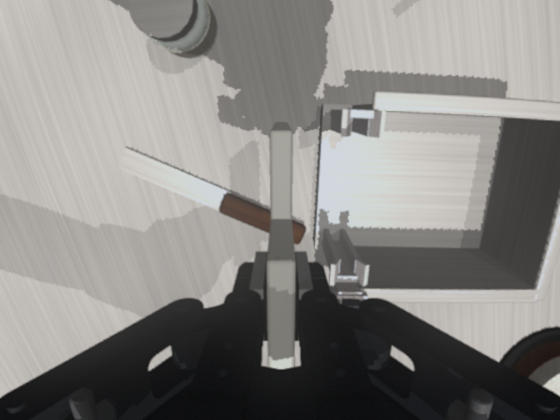

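View pics/sB.png

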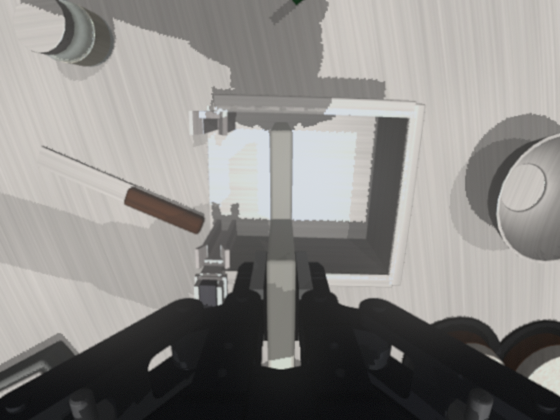

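Run:
```python
import cv2,numpy as np
f=7
for n,b in (('sA',[(310,90,80,55),(310,222,80,83)]),('sB',[(180,90,65,50),(180,200,65,83)])):
    a=cv2.imread(f'pics/{n}.png')
    ims=[cv2.resize(a[y:y+h,x:x+w],None,fx=f,fy=f,interpolation=cv2.INTER_CUBIC) for x,y,w,h in b]
    for im,(x,y,w,h) in zip(ims,b):
        for k in range(0,w,10): cv2.line(im,(k*f,0),(k*f,6),(0,0,255),1); cv2.putText(im,str(x+k),(k*f,16),0,.35,(0,0,255))
        for k in range(0,h,10): cv2.line(im,(0,k*f),(6,k*f),(0,0,255),1); cv2.putText(im,str(y+k),(8,k*f+4),0,.35,(0,0,255))
    for i,im in enumerate(ims): cv2.imwrite(f'pics/{n}_{i}.png',im)
```

```text
(no output)
```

View pics/sA_0.png

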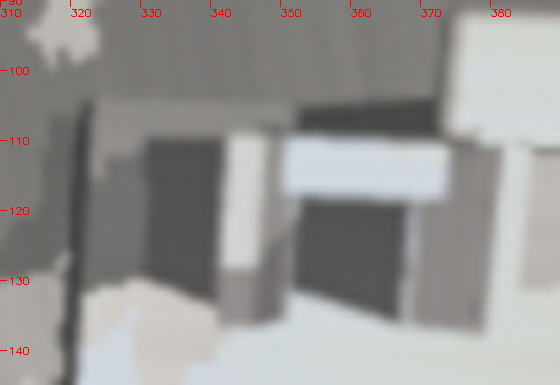

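View pics/sA_1.png

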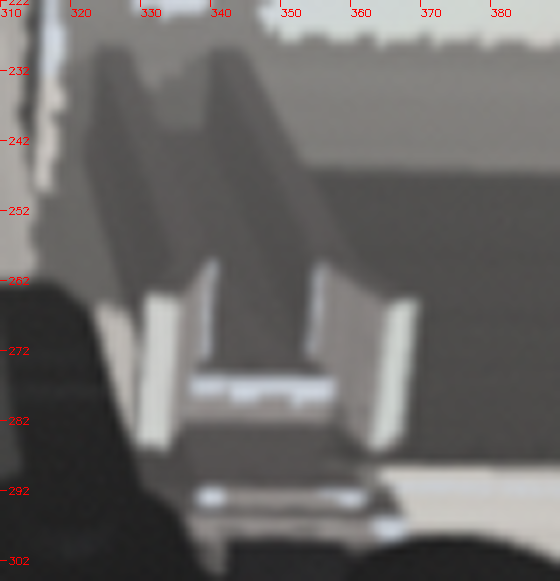

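View pics/sB_0.png

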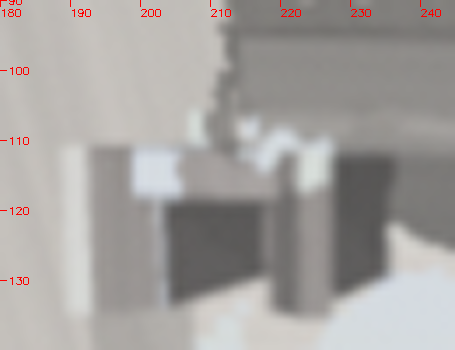

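View pics/sB_1.png

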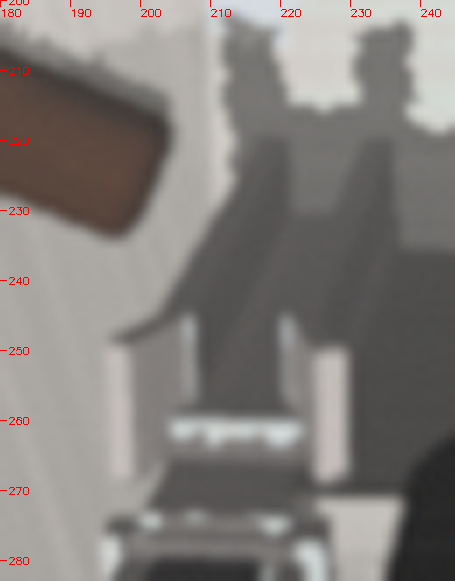

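Run:
```python
from h import *
D={'sA':dict(py=dict(L=[341,137],Rr=[385,137.5],l=[350,136],r=[367.5,135.5]),my=dict(L=[331,264],Rr=[369,264.5],l=[339.8,259.5],r=[355,259.5])),
'sB':dict(py=dict(L=[188.2,135],Rr=[227,135],l=[203,134],r=[218,134]),my=dict(L=[195.2,249.5],Rr=[229.5,249.5],l=[206.7,245.5],r=[220.5,245.5]))}
for n,v in D.items():
    d=np.load(f'pics/{n}.npz'); c,E=camE('wrist',(d['p'],d['q']))
    cs={}
    for e,w in v.items():
        L,Rr=onz([w['L'],w['Rr']],.111,c,E); l,r=onz([w['l'],w['r']],.100,c,E)
        cs[e]=[(L+Rr)/2,(l+r)/2]
        print(n,e,'lip',((L+Rr)/2).round(4),np.linalg.norm(L-Rr).round(4),'slot',((l+r)/2).round(4),np.linalg.norm(l-r).round(4))
    for i in (0,1):
        y=cs['py'][i]-cs['my'][i]; print('  len',np.linalg.norm(y).round(4),'yaw',np.arctan2(-y[0],y[1]).round(4),'mid',((cs['py'][i]+cs['my'][i])/2).round(4))
```

```text
sA py lip [ 0.5034 -0.1853  0.111 ] 0.0335 slot [ 0.5026 -0.1848  0.1   ] 0.0138
sA my lip [ 0.4767 -0.287   0.111 ] 0.0323 slot [ 0.4764 -0.2877  0.1   ] 0.0134
  len 0.1051 yaw -0.2565 mid [ 0.49   -0.2361  0.111 ]
  len 0.1062 yaw -0.2494 mid [ 0.4895 -0.2363  0.1   ]
sB py lip [ 0.5026 -0.1849  0.111 ] 0.0334 slot [ 0.5029 -0.1848  0.1   ] 0.0134
sB my lip [ 0.4778 -0.2877  0.111 ] 0.0325 slot [ 0.4767 -0.288   0.1   ] 0.0135
  len 0.1058 yaw -0.2372 mid [ 0.4902 -0.2363  0.111 ]
  len 0.1065 yaw -0.2487 mid [ 0.4898 -0.2364  0.1   ]
```

```bash
cat >> h.py <<'E'
YAW=-.249; MID=np.array([.4898,-.2363]); UX=np.array([np.cos(YAW),np.sin(YAW)]); UY=np.array([-UX[1],UX[0]])
E
python3 - <<'E'
from h import *
t=MID+.0006*UX+.0007*UY; q=toolR(YAW)
p=bot.read_position(); bot.move_linear([p[0],p[1],.30],.2)
bot.move_linear([*t,.30],.15,R2q(q))
bot.move_linear([*t,.218],.12)
print(bot.read_ft_force())
r=bot.move_linear([*t,.16],.05,until_force=10); print(r,bot.read_position(),bot.read_ft_force())
if not r:
    r=bot.move_linear([*t,.1225],.04,until_force=10); print(r,bot.read_position(),bot.read_ft_force())
print(bot.read_clock(),bot.read_gripper_width()*85)
snap('wrist','in'); snap('scene','in_s')
import cv2
a=cv2.imread('pics/in_s.png'); cv2.imwrite('pics/in_sc.png',cv2.resize(a[130:280,180:340],None,fx=4,fy=4,interpolation=cv2.INTER_CUBIC))
E
```

```text
[ 0.4126599  -1.18033395 -2.62034546]
False [ 0.49083998 -0.2359506   0.1603914 ] [ 0.64556429 -0.38064894 -2.05651689]
True [ 0.49056612 -0.2355541   0.12431261] [0.0972321  0.55209691 4.61528882]
17.0083 9.678935791634588
```

View pics/in.png

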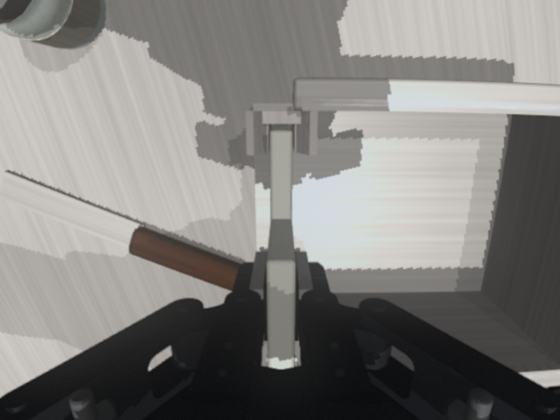

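View pics/in_sc.png

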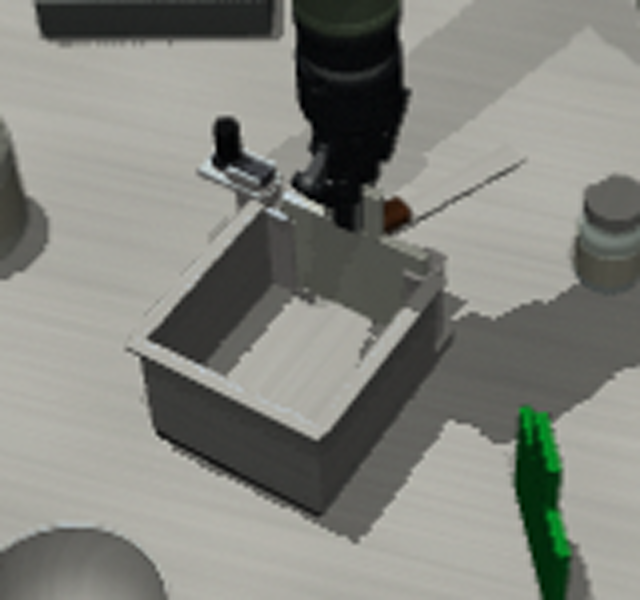

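Run:
```python
from h import *
t=MID+.0006*UX+.0007*UY
bot.set_gripper(.5); bot.wait(.2)
bot.move_linear([*bot.read_position()[:2],.27],.2)
snap('wrist','rel'); print(bot.read_clock(),bot.read_ft_force())
```

```text
18.6583 [-0.78655792  0.03323128  0.8426492 ]
```

View pics/rel.png

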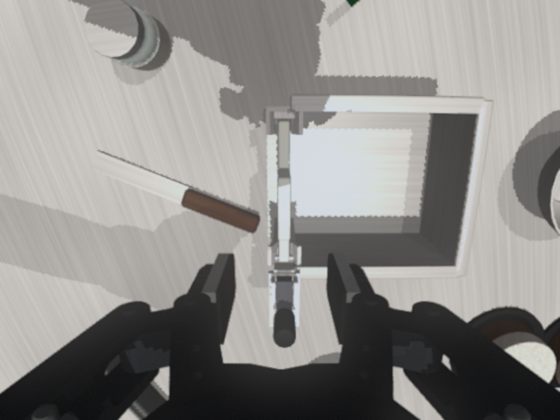

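Run:
```python
from h import *
d=np.load('pics/rel.npz'); c,E=camE('wrist',(d['p'],d['q']))
a=cv2.imread('pics/rel.png'); f=4
x=cv2.resize(a[95:290,235:335],None,fx=f,fy=f,interpolation=cv2.INTER_CUBIC); y=x.copy()
for dz,col in ((0,(0,0,255)),(.01,(255,0,0))):
  P=[[*(MID+s*.005*UX+w*UY),z+dz] for s in(-1,1) for w,z in((.065,.12),(-.065,.12),(.025,.165),(-.025,.165),(.025,.12))]
  for u,v in project(P,c,E): cv2.circle(y,(int((u+.5-235)*f),int((v+.5-95)*f)),4,col,1)
cv2.imwrite('pics/relz.png',np.hstack([x,y])[:600]); 
s=y.shape
cv2.imwrite('pics/relz.png',cv2.resize(np.hstack([x,y]),(615,600)))
```

```text
(no output)
```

View pics/relz.png

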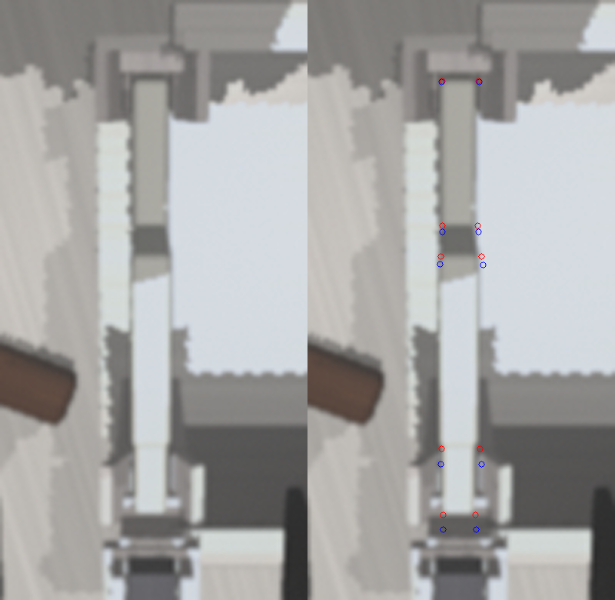

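Run:
```python
from h import *
q=R2q(toolR(YAW)); k=np.array([.4622,-.3458]); 
P=lambda s:MID+.0003*UX+s*UY
bot.set_gripper(0.0)
bot.move_linear([*P(-.168),.27],.2)
bot.move_linear([*P(-.168),.147],.15)
print(bot.read_ft_force())
r=bot.move_linear([*P(-.084),.147],.05,until_force=15)
p=bot.read_position(); print(r,p,'s',(p[:2]-MID)@UY,(p[:2]-MID)@UX,bot.read_ft_force())
bot.move_linear([*P(-.15),.147],.15)
bot.move_linear([*P(-.15),.27],.2)
bot.move_linear([*(P(-.07)),.30],.2)
snap('wrist','bolt'); snap('scene','bolt_s'); print(bot.read_clock())
a=cv2.imread('pics/bolt_s.png'); cv2.imwrite('pics/bolt_sc.png',cv2.resize(a[130:280,180:340],None,fx=4,fy=4,interpolation=cv2.INTER_CUBIC))
```

```text
[-1.23966361 -0.20441072 -0.29581496]
True [ 0.46695376 -0.32674311  0.14712427] s -0.09328389928201351 0.0001466982278666651 [-0.21411653 -2.52448896  2.58645934]
24.4917
```

View pics/bolt.png

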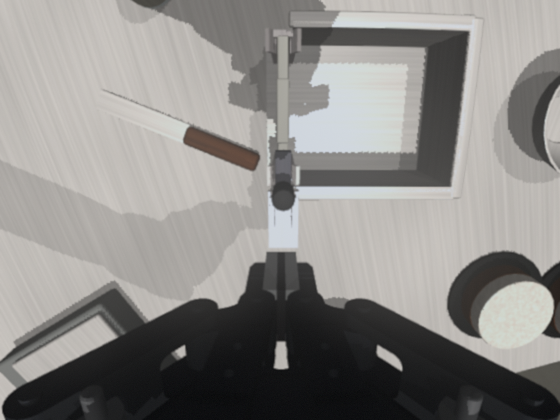

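View pics/bolt_sc.png

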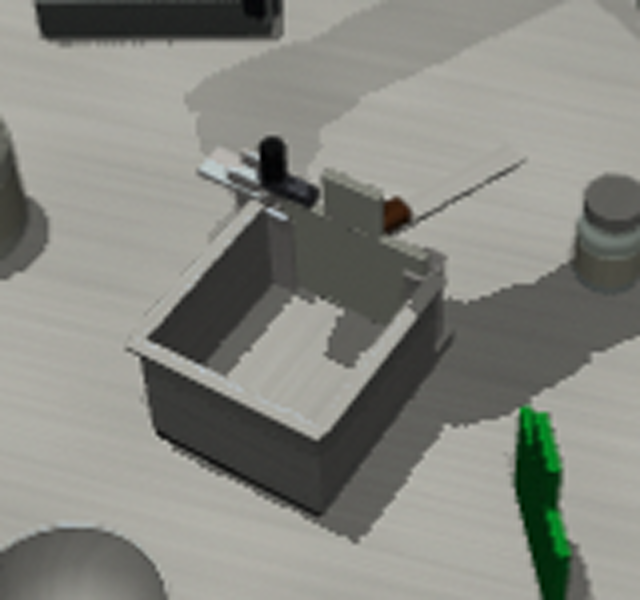

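Run:
```python
from h import *
d=np.load('pics/bolt.npz'); c,E=camE('wrist',(d['p'],d['q']))
k=onz([[283,199]],.170,c,E)[0]; print('knob s',(k[:2]-MID)@UY,'x',(k[:2]-MID)@UX)
print(bot.read_position(),bot.read_ft_force())
bot.wait(.3); bot.close_job(); print(bot.read_clock())
```

```text
knob s -0.07075593915689604 x 0.00022568636625431857
[ 0.47235173 -0.30493834  0.29896903] [-1.03972212  0.99692374  0.00939857]
the job is handed in; nothing more can be done
the job is handed in; nothing more can be done
```

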